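# Press the locating pin into the board-repair jig

## Robot

A 6-joint arm with a two-finger parallel gripper is mounted at the origin on the work surface. World frame = base frame: x ahead of the robot, y to its left, z up, the work surface at z = 0. Lengths are in m, angles in rad, forces in N, time in s.
With the tool pointing down it reaches from about 0.35 to 0.975 m from the base axis. Payload 7.1 kg.
Tool frame: the origin (TCP) lies between the finger pads; the fingertips stand 22 mm ahead of it and the grasp point (between the pads) lies 3 mm ahead of it; z points along the fingers, x is the direction in which the jaws open and shut, and the axes are right-handed (so a half turn about z gives the same grasp; the last joint's range is limited). The gripper opens to 88 mm and grips with 3 to 60 N. Pads are 20 mm wide; open, the fingers measure 115 mm over their backs; the gripper's body (75 mm by 178 mm) begins 61 mm behind the grasp point.
Start: joints at [-1.17, 0.423, 1.63, -0, 1.089, -0.019], TCP at [0.255, -0.571, 0.245] pointing down, gripper open.
Joint ranges: [-3, 3], [-0.9, 2.11], [0.09, 2.58], [-1.31, 4.45], [0.11, 2.69], [-2.54, 2.54]. Speed limits (rad/s): [2.39, 2.39, 3.01, 3.14, 3.14, 3.14].

## Interface

Orientations are given as a rotation vector (axis times angle).
In Python, from bench import * gives the robot as it stands.
- The arm moves only by the tool jog_arm, never from a script. Its argument "motion" is a list of rows, each an object with "delta_rot": the turn, a rotation vector about the tool's x, y, z scaled (see below), a list of three; "xyz": the shift along the tool's x, y, z scaled (see below), a list of three; "gripper": the finger opening in mm, from 0 to 87.8. In form: [{"delta_rot": [ax, ay, az], "xyz": [x, y, z], "gripper": gripper}, ...]. A call has 1 to 10 rows; each row shifts and turns the commanded pose from where the row before left it, along the tool's axes as they then stand; what a row does not reach is not made up. The controller multiplies each number of a shift by 100 cm and each number of a turn by 360 degrees. A row lasts 1/10 s, in which the tool goes at most 50 mm and 8.59 degrees, less where a joint would pass 70% of its speed; a pose out of reach is approached as far as the arm can. A call with a number of a shift or a turn outside -1 to 1 is refused whole. A call with a gripper value outside its range is refused whole. The fingers move at their own pace and stop on an object; "grip_force" is the grip in N (left out, the last holds). Time passes only in rows, so rows that do not move let the fingers close. It gives the time, the measured TCP pose, the force and the opening at its end, in the units of the state.
- sense(): the state, without advancing time (a new reading comes with each control period).
- camera(name): name is "scene" or "top" or "wrist"; returns a dict with "color" (480x640x3 uint8, red, green, blue), "range_z" (480x640 float32, m along the optical axis (not along the pixel's ray), 0 where there is no reading), "camera_matrix" (3x3 intrinsics, pixels), "dist_coeffs" ([k1, k2, p1, p2, k3] as OpenCV has them; the pictures are not rectified), "R" (3x3) and "t" (3): a world point X has camera coordinates R X + t; the wrist camera has in their place "T_tool_cam" (4x4, takes a point from camera to tool coordinates, whose origin is the TCP and whose axes are the tool frame's). Camera axes: x right, y down, z forward; pixel columns grow to the right and rows downward; lengths in m; the calibration is good to about 2 mm. A picture is of the moment at which its call begins: read the wrist's pose just before it.
- hand_in(): hands the job in, once; it reports no verdict.
The state is a dict: "time": time; "q": joint angles; "qd": joint speeds; "effort": joint torques, N m; "ee_pos": TCP position; "ee_rot": TCP orientation; "contact_force": force on the tool from outside, world axes, zero at the start; "moment": the same for the moment, N m; "grip_width": opening from 0.0 (shut) to 1.0 (fully open).
Only numpy, scipy, OpenCV 4.12 (cv2) and the standard library are available. Lean on these libraries where they do the work, as an engineer would, in place of code of your own. Each camera call takes 0.05 s, during which the arm holds its last target.

## Task

Take the plain straight-gripped locating pin out of the wooden stand, find the blind hole in the top of the metal locator block on the board-repair jig, and press the pin straight down until its collar sits flat on the block, then let go. Leave the pin with the ball knob in the stand, keep off the circuit board, and do not disturb the other things on the bench.

Things in the scene. Friction and masses are not known exactly. Their poses are not given: they have to be found in the camera images.
- pin_grip (a point): Plain steel locating pin, upright in one socket of the stand, 72 mm tall, 90-140 g. From the bottom: square-ended shank 12 mm diameter, 24 mm long; collar 26 mm diameter, 4 mm thick; straight round grip 16 mm diameter, 44 mm tall. This point is the middle of the grip, on the axis: 50 mm above the shank's end, 26 mm above the collar's underside, 22 mm below the top. z up along the pin.
- knob_center (a point): The other steel pin, in the stand's other socket, 84 mm from the plain pin: same shank and collar, but a thin 10 mm stem with a 30 mm ball on top. This point is the ball's centre, 58 mm above its shank's end. It must stay in the stand.
- stand: Fixed plywood pin stand 150 x 50 mm, 30 mm tall; origin at the centre of its underside, x along its length. Two vertical sockets 14 mm diameter, 26 mm deep, at x = -42 and +42 mm; the pins' collars rest on its top, so a pin must be raised 24 mm to clear the socket.
- jig: Fixed board-repair jig: dark steel plate 180 (x) x 200 (y) x 12 mm, origin under its centre, with an aluminium locator block 50 x 50 mm near its +y edge. The pin drops freely 15 mm into the block's hole; there it meets a stiff follower disc, to be pushed down with about 8 N (15 N is plenty; it does not spring back) for the last 9 mm, until the collar lands on the block.
- seat (a point): Nominal place of the hole on the jig, at the height of the locator block's top, 50 mm above the bench; axes as the jig's. The block was clamped by eye: block and hole lie up to 4.5 mm off this point along each of the jig's x and y (not reported, different each time). The hole is vertical, unchamfered, blind, 14 mm diameter, 26 mm deep, in the middle of the flat 50 x 50 mm top.
- board: Green circuit board 150 (x) x 110 (y) x 2 mm, fixed on the jig beside the locator block; origin at the middle of its underside, 22 mm above the bench and 102 mm along the jig's -y from the seat point. Its parts reach 35 mm above the bench, 15 mm lower than the block's top. Fragile: not to be touched.
- jar_center (a point): Loose white lidded jar, 54 mm diameter, 60 mm tall, on the far side of the work; point at its centre. Leave alone.
- spool_center (a point): Loose grey wire spool, 52 mm diameter, 34 mm tall, standing on its flange on the far side of the work; point at its centre. Leave alone.
- driver: Loose screwdriver with a black handle, 180 mm long, lying right of the jig along its own x. Leave alone.

How it is judged:
On the way:
1. the pin's shank is at least 5 mm down in the hole, upright (horizontal distance between pin_grip and seat below 0.012 m and z of pin_grip in the frame of seat below 0.045 m and angle between pin_grip's own z axis and vertical below 0.15 rad), for 0.1 s.
At the end, for the whole second after the job is handed in: The plain pin stands upright (within 4 degrees) in the locator block's hole within 10 mm of the nominal seat point, its collar within 2 mm of the block's top, and is released; the ball-knob pin is still in its socket in the stand (within 50 mm of the stand's centre, ball centre below 70 mm) (horizontal distance between pin_grip and seat below 0.01 m and z of pin_grip in the frame of seat below 0.028 m and angle between pin_grip's own z axis and vertical below 0.07 rad and horizontal distance between knob_center and stand below 0.05 m and z of knob_center in the frame of stand below 0.07 m); the robot touches nothing.
It fails at once if the circuit board is touched (more than 2 N) (contact force between board and anything else above 2 N).
It fails at once if the ball-knob pin is moved more than 20 mm (distance of knob_center from where it was at the start of the episode above 0.02 m).
It fails at once if the jar is moved more than 20 mm (distance of jar_center from where it was at the start of the episode above 0.02 m).
It fails at once if the spool is moved more than 20 mm (distance of spool_center from where it was at the start of the episode above 0.02 m).
It fails at once if the screwdriver is moved more than 20 mm (distance of driver from where it was at the start of the episode above 0.02 m).
It also fails if it takes over 56 s, if anything falls off the work surface, if the arm or the gripper's body presses on something with over 40 N, if the wrist force passes 120 N, or if a joint passes its speed limit or range.

## Working session

There is one attempt and no reset: what is moved stays moved. The work goes in short steps, Python scripts to look and compute and a tool call to move; the robot and the scene stay as the last step left them, time stands still between calls to the robot, and variables do not carry over. Pictures are saved under pics/ and viewed, and the job is handed in when it is done.

Besides the shell and the picture viewer there is one more tool, called after "Emit:" as a command line: name --argument value ..., lists and objects as JSON in quotes. jog_arm: Moves the arm, as the interface text tells. Its arguments: {"type":"object","properties":{"motion":{"type":"array"},"grip_force":{"type":"number"}},"required":["motion"]}

```bash
mkdir -p pics; ls
cat > h.py <<'E'
from bench import *
import numpy as np, cv2, pickle
def snap(n,f):
    s=sense(); c=camera(n); c['s']=s
    cv2.imwrite(f'pics/{f}.png',c['color'][:,:,::-1]); pickle.dump(c,open(f'{f}.pkl','wb')); return c
E
python3 - <<'E'
from h import *
print(sense())
snap('scene','scene0'); c=snap('top','top0'); print(c['camera_matrix'],c['dist_coeffs'],c['R'],c['t'])
E
```

```text
pics
{'time': 0.0, 'q': array([-1.16997212e+00,  4.23835757e-01,  1.63069174e+00, -1.15140825e-05,
        1.08862369e+00, -1.89676599e-02]), 'qd': array([ 0.00071963, -0.00163214, -0.00118059, -0.00039313,  0.00051029,
        0.00099513]), 'effort': array([-3.21662083e-04, -5.44632518e+01, -2.73666608e+01,  6.43202942e-02,
        2.27505318e-02, -1.04432927e-04]), 'ee_pos': array([ 0.25456264, -0.57022497,  0.24390418]), 'ee_rot': array([-2.63482080e+00,  1.70935337e+00,  2.03655729e-03]), 'contact_force': array([0.55901048, 0.6109307 , 0.72115943]), 'moment': array([ 0.01881031, -0.03641344, -0.00050064]), 'grip_width': 1.0002691080050716}
[[452.08810088   0.         320.24923486]
 [  0.         452.08810088 239.30548554]
 [  0.           0.           1.        ]] [-0.1068419  0.         0.         0.         0.       ] [[ 0.02138535 -0.9996654   0.01455207]
 [-0.97980023 -0.02385068 -0.19855139]
 [ 0.19883204 -0.01001203 -0.97998244]] [-0.12692051  0.64085915  0.78219423]
```

View pics/scene0.png

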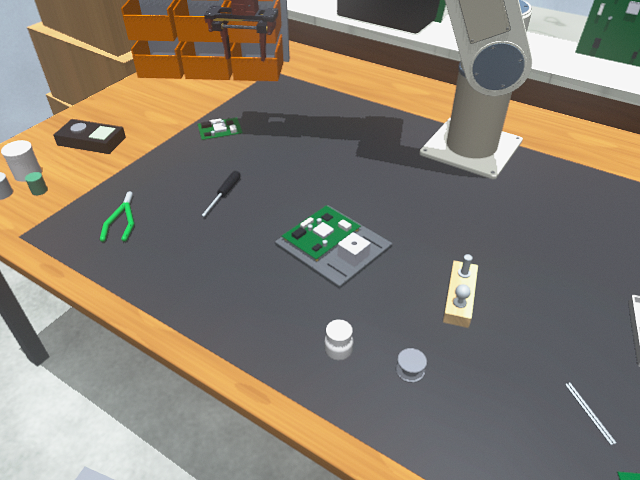

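View pics/top0.png

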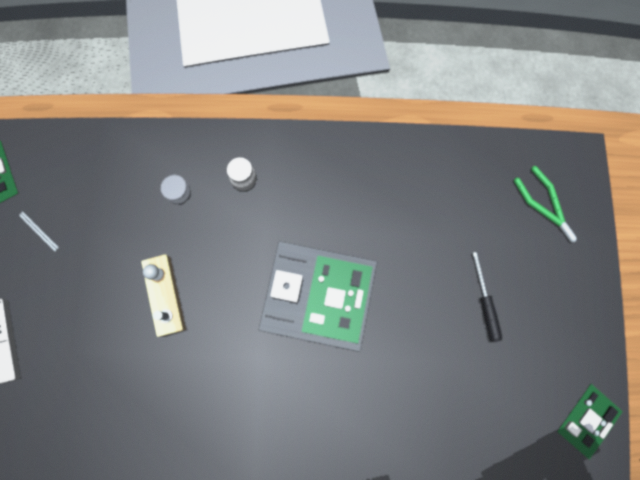

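The top view shows the plain pin at about (165,316), the knob at (152,272), the block hole at (286,286), the jar at (240,172) and the spool at (175,189). The screwdriver is far to the right. I'll turn these into positions next.

```bash
cat >> h.py <<'E'
def load(f): return pickle.load(open(f+'.pkl','rb'))
from scipy.spatial.transform import Rotation as Ro
def ext(c):
    if 'R' in c: return c['R'],c['t']
    T=np.eye(4);T[:3,:3]=Ro.from_rotvec(c['s']['ee_rot']).as_matrix();T[:3,3]=c['s']['ee_pos']
    M=np.linalg.inv(T@c['T_tool_cam']); return M[:3,:3],M[:3,3]
def cloud(c):
    R,t=ext(c); v,u=np.mgrid[0:480,0:640]
    p=cv2.undistortPoints(np.stack([u,v],-1).reshape(-1,1,2).astype(np.float64),c['camera_matrix'],c['dist_coeffs']).reshape(480,640,2)
    z=c['range_z'][...,None]; X=np.concatenate([p*z,z],-1)
    X=(X-t)@R; X[c['range_z']==0]=np.nan; return X
def atz(c,uv,z):
    R,t=ext(c); uv=np.array(uv,float).reshape(-1,1,2)
    p=cv2.undistortPoints(uv,c['camera_matrix'],c['dist_coeffs']).reshape(-1,2)
    d=np.c_[p,np.ones(len(p))]@R; o=-R.T@t
    return o+d*((z-o[2])/d[:,2])[:,None]
def proj(c,X):
    R,t=ext(c); return cv2.projectPoints(np.array(X,float).reshape(-1,1,3),cv2.Rodrigues(R)[0],t,c['camera_matrix'],c['dist_coeffs'])[0].reshape(-1,2)
E
python3 - <<'E'
from h import *
c=load('top0'); X=cloud(c)
for n,u,v in [('pin',165,316),('knob',152,272),('blk',292,292),('hole',286,286),('jar',240,168),('spool',174,187),('stand',158,295),('bench',230,400),('board',335,320)]:
    print(n,X[v,u].round(4))
print('pin',atz(c,[(165,316)],.078),'knob',atz(c,[(152,271)],.064),'hole',atz(c,[(286,286)],.05))
im=c['color'][:,:,::-1]
a=cv2.resize(im[240:345,130:200],None,fx=5,fy=5,interpolation=2);b=cv2.resize(im[235:355,255:380],None,fx=3.5,fy=3.5,interpolation=2)
o=np.zeros((525,790,3),np.uint8);o[:525,:350]=a;o[:420,352:352+b.shape[1]]=b;cv2.imwrite('pics/crop0.png',o)
# stand mask: height 25..33mm
z=X[...,2];reg=np.zeros_like(z,bool);reg[240:350,130:200]=1
m=(reg&(z>.02)&(z<.037));P=X[m][:,:2]
r=cv2.minAreaRect(P.astype(np.float32)*1000);print('stand',r)
reg[:]=0;reg[235:355,255:380]=1
m=reg&(z>.043)&(z<.06);print('block',m.sum(),cv2.minAreaRect(X[m][:,:2].astype(np.float32)*1000),np.nanmedian(z[m]))
m=reg&(z>.006)&(z<.06);print('jig',cv2.minAreaRect(X[m][:,:2].astype(np.float32)*1000))
E
```

```text
pin [0.4936 0.1727 0.054 ]
knob [0.5726 0.1968 0.0749]
blk [ 0.5451 -0.0618  0.0498]
hole [ 0.5575 -0.0492  0.0341]
jar [0.7826 0.0474 0.0612]
spool [0.7497 0.1832 0.0347]
stand [0.5338 0.1978 0.0292]
bench [ 0.3388  0.0533 -0.0014]
board [ 0.4958 -0.1442  0.023 ]
pin [[0.49308131 0.16480961 0.078     ]] knob [[0.57572589 0.20098036 0.064     ]] hole [[ 0.55600808 -0.05024796  0.05      ]]
stand ((534.9488525390625, 191.1925506591797), (150.56314086914062, 52.49293899536133), 16.481821060180664)
block 687 ((556.4782104492188, -50.50079345703125), (50.33527374267578, 50.5911979675293), 79.64358520507812) 0.049754736158566855
jig ((564.4561157226562, -114.9892807006836), (202.18504333496094, 239.8182830810547), 80.06778717041016)
```

View pics/crop0.png

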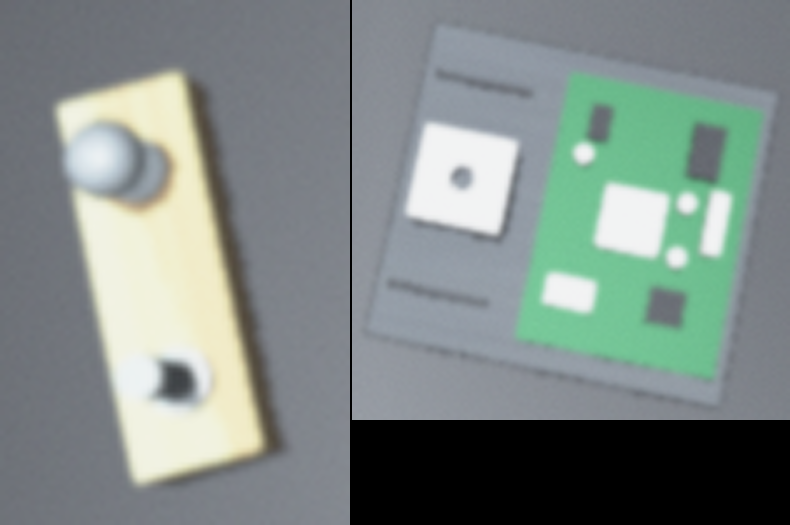

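```bash
cat >> h.py <<'E'
def plan(target,yaw=None,n=None,step=.04):
    """target world TCP pos; yaw of tool x in world deg; prints per-row deltas: rotation done as a separate/even share"""
    s=sense(); R=Ro.from_rotvec(s['ee_rot']).as_matrix()
    d=np.array(target)-s['ee_pos']; l=R.T@d
    print('t',s['time'],'pos',s['ee_pos'].round(4),'F',s['contact_force'].round(2),'w',round(s['grip_width']*87.8,1))
    print('world d',d.round(4),'tool d',l.round(4),'rows@40mm',np.linalg.norm(d)/step)
    x=R[:,0]; print('yaw x',np.degrees(np.arctan2(x[1],x[0])).round(2),'tool z',R[:,2].round(4))
    # levelling rotvec + yaw
    if yaw is None: yaw=np.degrees(np.arctan2(x[1],x[0]))
    a=np.radians(yaw); xt=np.array([np.cos(a),np.sin(a),0]); zt=np.array([0,0,-1.]); Rt=np.c_[xt,np.cross(zt,xt),zt]
    rv=Ro.from_matrix(R.T@Rt).as_rotvec(); print('rot cmd (turns)',(rv/2/np.pi).round(4))
E
python3 - <<'E'
from h import *
c=snap('wrist','w0'); print(c['T_tool_cam'].round(4),c['camera_matrix'],c['dist_coeffs'])
t=load('top0'); print(atz(t,[(157.4,315.6)],.078))
plan([.5,-.05,.25],-73.5)
E
```

```text
[[ 1.000e+00 -1.200e-03 -4.000e-04  1.100e-03]
 [ 1.200e-03  9.592e-01  2.828e-01 -7.870e-02]
 [ 0.000e+00 -2.828e-01  9.592e-01 -1.387e-01]
 [ 0.000e+00  0.000e+00  0.000e+00  1.000e+00]] [[390.13225555   0.         323.90827982]
 [  0.         390.13225555 235.84840373]
 [  0.           0.           1.        ]] [-0.06881218  0.          0.          0.          0.        ]
[[0.49330331 0.17888482 0.078     ]]
t 0.15 pos [ 0.2546 -0.5704  0.2441] F [-0.48 -0.9  -1.42] w 87.7
world d [0.2454 0.5204 0.0059] tool d [-0.3752 -0.4362 -0.0055] rows@40mm 14.383799383599127
yaw x -65.95 tool z [-5.0e-04  1.1e-03 -1.0e+00]
rot cmd (turns) [0.     0.0002 0.021 ]
```

View pics/w0.png

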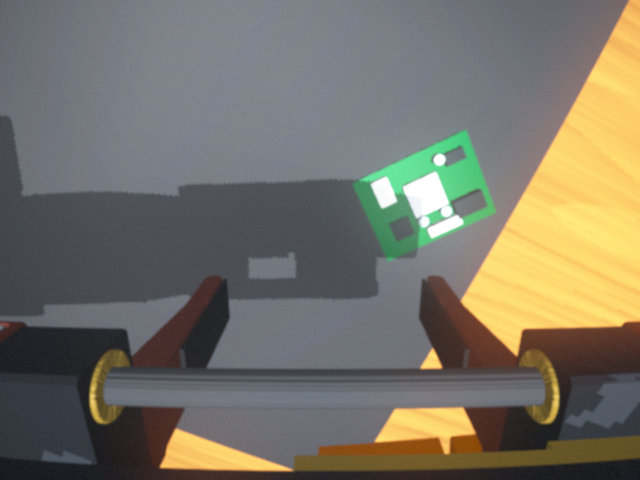

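Run:
```python
from h import *
plan([.52,-.05,.25])
```

```text
t 0.15 pos [ 0.2546 -0.5704  0.2441] F [-0.48 -0.9  -1.42] w 87.7
world d [0.2654 0.5204 0.0059] tool d [-0.367  -0.4544 -0.0055] rows@40mm 14.604078634757258
yaw x -65.95 tool z [-5.0e-04  1.1e-03 -1.0e+00]
rot cmd (turns) [-0.      0.0002 -0.    ]
```

Emit:
jog_arm --motion '[{"delta_rot": [0, 0, 0], "xyz": [-0.024, -0.03, 0], "gripper": 87}, {"delta_rot": [0, 0, 0], "xyz": [-0.024, -0.03, 0], "gripper": 87}, {"delta_rot": [0, 0, 0], "xyz": [-0.024, -0.03, 0], "gripper": 87}, {"delta_rot": [0, 0, 0], "xyz": [-0.024, -0.03, 0], "gripper": 87}, {"delta_rot": [0, 0, 0], "xyz": [-0.024, -0.03, 0], "gripper": 87}, {"delta_rot": [0, 0, 0], "xyz": [-0.024, -0.03, 0], "gripper": 87}, {"delta_rot": [0, 0, 0], "xyz": [-0.024, -0.03, 0], "gripper": 87}, {"delta_rot": [0, 0, 0], "xyz": [-0.024, -0.03, 0], "gripper": 87}, {"delta_rot": [0, 0, 0], "xyz": [-0.024, -0.03, 0], "gripper": 87}, {"delta_rot": [0, 0, 0], "xyz": [-0.024, -0.03, 0], "gripper": 87}]'

```text
time: 1.15
ee_pos: [0.4313, -0.2278, 0.2447]
ee_rot: [2.635, -1.71, -0.0]
contact_force: [0.1, -0.8, -0.3]
grip_width: 0.989
```

Emit:
jog_arm --motion '[{"delta_rot": [0, 0, 0], "xyz": [-0.024, -0.03, -0.001], "gripper": 50}, {"delta_rot": [0, 0, 0], "xyz": [-0.024, -0.03, -0.001], "gripper": 50}, {"delta_rot": [0, 0, 0], "xyz": [-0.024, -0.03, -0.001], "gripper": 50}, {"delta_rot": [0, 0, 0], "xyz": [-0.024, -0.03, -0.001], "gripper": 50}, {"delta_rot": [0, 0, 0.007], "xyz": [-0.02, -0.03, -0.001], "gripper": 50}, {"delta_rot": [0, 0, 0.007], "xyz": [0, 0, 0], "gripper": 50}, {"delta_rot": [0, 0, 0.007], "xyz": [0, 0, 0], "gripper": 50}, {"delta_rot": [0, 0, 0], "xyz": [0, 0, 0], "gripper": 50}, {"delta_rot": [0, 0, 0], "xyz": [0, 0, 0], "gripper": 50}]'

```text
time: 2.05
ee_pos: [0.5204, -0.0622, 0.2495]
ee_rot: [2.518, -1.878, -0.001]
contact_force: [-0.0, 0.6, -0.3]
grip_width: 0.569
```

Run:
```python
from h import *
c=snap('wrist','w1'); 
plan([.4933,.179,.25],-73.5); print(sense()['q'],proj(c,[.5565,-.0505,.05]))
```

```text
t 2.1 pos [ 0.5204 -0.0624  0.2496] F [-0.09 -0.54 -0.32] w 50.1
world d [-0.0271  0.2414  0.0004] tool d [-0.2391 -0.0427 -0.0004] rows@40mm 6.071786974361814
yaw x -73.46 tool z [-2.e-04  0.e+00 -1.e+00]
rot cmd (turns) [0.     0.     0.0001]
[-1.41940604e-01  2.69367627e-01  1.84723852e+00 -1.68744718e-05
  1.02520367e+00  1.14024959e+00] [[321.79113558 170.36953948]]
```

View pics/w1.png

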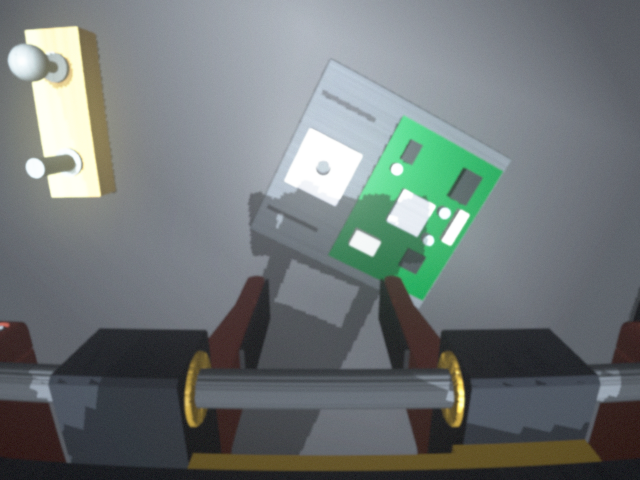

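The wrist view shows the hole at about (322,168), as predicted, with the plain pin's top at about (36,168) and the knob at (28,62). I'll measure the hole's centre precisely.

```bash
cat >> h.py <<'E'
def holefit(c,u,v,r=28,z=.05):
    R,t=ext(c)
    g=cv2.cvtColor(c['color'],cv2.COLOR_RGB2GRAY).astype(float)
    # warp to metric top-plane patch: 0.25mm grid
    x0=atz(c,[(u,v)],z)[0][:2]
    k=np.arange(-60,61)*.00025; XX,YY=np.meshgrid(k+x0[0],k+x0[1])
    P=proj(c,np.stack([XX,YY,np.full_like(XX,z)],-1).reshape(-1,3)).astype(np.float32).reshape(121,121,2)
    W=cv2.remap(g.astype(np.float32),P[...,0],P[...,1],cv2.INTER_CUBIC)
    th=(np.percentile(W,80)+W[60,60])/2
    m=(W<th).astype(np.uint8); n,l,st,ce=cv2.connectedComponentsWithStats(m)
    i=l[60,60]; cx,cy=ce[i]
    cn=max(cv2.findContours((l==i).astype(np.uint8),cv2.RETR_EXTERNAL,cv2.CHAIN_APPROX_NONE)[0],key=len)
    (a,b),rad=cv2.minEnclosingCircle(cn)
    return x0+(np.array([cx,cy])-60)*.00025, x0+(np.array([a,b])-60)*.00025, np.sqrt(st[i,4]/np.pi)*.5, W
E
python3 - <<'E'
from h import *
for f,u,v in [('w1',322,168),('top0',286,286)]:
    c=load(f);r=holefit(c,u,v);print(f,r[0],r[1],'diam',r[2]); cv2.imwrite(f'pics/h_{f}.png',cv2.resize(r[3],None,fx=3,fy=3))
    X=cloud(c);z=X[...,2];dd=np.hypot(X[...,0]-.5565,X[...,1]+.05);m=(dd<.04)&(z>.043)&(z<.06)
    print(cv2.minAreaRect(X[m][:,:2].astype(np.float32)*1000),np.median(z[m]))
    # color-based block top outline
    g=cv2.cvtColor(c['color'],cv2.COLOR_RGB2GRAY);b=((g>185)&(dd<.04)).astype(np.uint8)
    cn=max(cv2.findContours(b,0,1)[0],key=cv2.contourArea).reshape(-1,2)
    P=atz(c,cn,.05)[:,:2]; print('colour',cv2.minAreaRect((P*1000).astype(np.float32)))
E
```

```text
w1 [ 0.55859062 -0.05068268] [ 0.55872651 -0.05067026] diam 12.463355264843006
((558.5931396484375, -50.475555419921875), (50.232147216796875, 49.869712829589844), 79.32685089111328) 0.048708942598492885
colour ((563.5812377929688, -50.17185974121094), (69.7878646850586, 65.51661682128906), 88.52749633789062)
top0 [ 0.5574957  -0.04996544] [ 0.55739188 -0.0500411 ] diam 12.09064990932687
((556.4782104492188, -50.50079345703125), (50.33527374267578, 50.5911979675293), 79.64358520507812) 0.049754736158566855
colour ((557.5491943359375, -49.76276397705078), (51.982784271240234, 52.02640151977539), 79.2479476928711)[ WARN:0@0.116] global loadsave.cpp:1063 imwrite_ Unsupported depth image for selected encoder is fallbacked to CV_8U.
```

Emit:
jog_arm --motion '[{"delta_rot": [0, 0, 0], "xyz": [-0.0355, -0.001, 0], "gripper": 50}, {"delta_rot": [0, 0, 0], "xyz": [-0.0355, -0.001, 0], "gripper": 50}, {"delta_rot": [0, 0, 0], "xyz": [-0.0355, -0.001, -0.005], "gripper": 50}, {"delta_rot": [0, 0, 0], "xyz": [-0.0355, -0.001, -0.005], "gripper": 50}, {"delta_rot": [0, 0, 0], "xyz": [-0.0355, -0.001, -0.005], "gripper": 50}, {"delta_rot": [0, 0, 0], "xyz": [-0.0355, -0.001, -0.005], "gripper": 50}, {"delta_rot": [0, 0, 0], "xyz": [-0.0355, -0.001, -0.005], "gripper": 50}, {"delta_rot": [0, 0, 0], "xyz": [0, 0, 0], "gripper": 50}, {"delta_rot": [0, 0, 0], "xyz": [0, 0, 0], "gripper": 50}]'

```text
time: 3.0
ee_pos: [0.4566, 0.1782, 0.2747]
ee_rot: [2.519, -1.877, 0.0]
contact_force: [0.3, 0.9, 0.3]
grip_width: 0.566
```

Run:
```python
from h import *
c=snap('wrist','w2'); 
plan([.4935,.179,.25],-73.5); print(proj(c,[[.4935,.179,.078],[.4935,.179,.034]]))
X=cloud(c);z=X[...,2]
d=np.hypot(X[...,0]-.4935,X[...,1]-.179)
m=(d<.02)&(z>.07)&(z<.09); print(m.sum(),np.nanmedian(z[m]),cv2.minEnclosingCircle((X[m][:,:2]*1000).astype(np.float32)))
m=(np.hypot(X[...,0]-.535,X[...,1]-.191)<.1)&(z>.022)&(z<.0315);print('stand',cv2.minAreaRect(X[m][:,:2].astype(np.float32)*1000))
```

```text
t 3.05 pos [0.4567 0.1775 0.2745] F [ 0.52  0.45 -0.22] w 50.3
world d [ 0.0368  0.0015 -0.0245] tool d [ 0.009  -0.0357  0.0245] rows@40mm 1.105920447437711
yaw x -73.47 tool z [-1.e-04 -4.e-04 -1.e+00]
rot cmd (turns) [ 0.     -0.0001  0.0001]
[[334.139449   173.59673795]
 [332.9765643  167.72656525]]
268 0.07656272020583187 ((496.0959777832031, 179.46812438964844), 7.844178199768066)
stand ((536.425537109375, 191.19619750976562), (149.4299774169922, 50.00986862182617), 16.44430923461914)
```

View pics/w2.png

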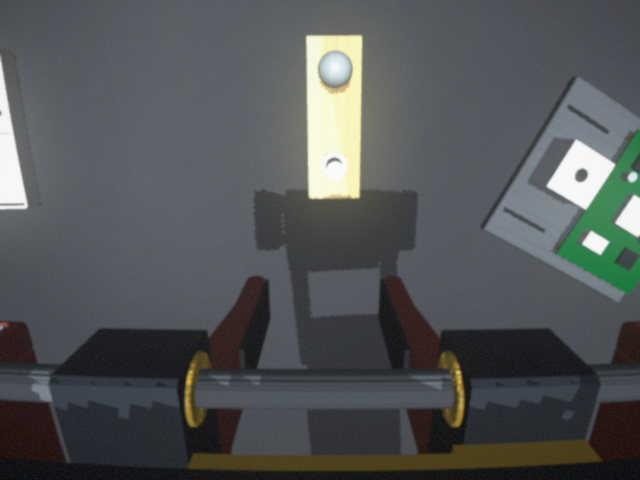

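The plain pin's top is centred at about (334,165) between the fingers, and the knob behind it is at (335,69). I'll line up over the pin and go down.

Emit:
jog_arm --motion '[{"delta_rot": [0, 0, 0], "xyz": [0.0047, -0.0192, 0.03], "gripper": 50}, {"delta_rot": [0, 0, 0], "xyz": [0.0047, -0.0192, 0.03], "gripper": 50}, {"delta_rot": [0, 0, 0], "xyz": [0, 0, 0.03], "gripper": 50}, {"delta_rot": [0, 0, 0], "xyz": [0, 0, 0.02], "gripper": 50}, {"delta_rot": [0, 0, 0], "xyz": [0, 0, 0], "gripper": 50}, {"delta_rot": [0, 0, 0], "xyz": [0, 0, 0], "gripper": 50}]'

```text
time: 3.65
ee_pos: [0.4965, 0.1788, 0.1647]
ee_rot: [2.515, -1.881, -0.001]
contact_force: [-0.6, -0.4, 0.7]
grip_width: 0.574
```

Run:
```python
from h import *
c=snap('wrist','w3'); 
plan([.4961,.1794,.062],-73.5)
```

```text
t 3.7 pos [0.497  0.1793 0.1655] F [ 0.3  -0.    0.52] w 50.2
world d [-9.000e-04  1.000e-04 -1.035e-01] tool d [-0.0004  0.0009  0.1035] rows@40mm 2.586817733408692
yaw x -73.57 tool z [ 9.e-04  2.e-04 -1.e+00]
rot cmd (turns) [-0.0001 -0.     -0.0002]
```

View pics/w3.png

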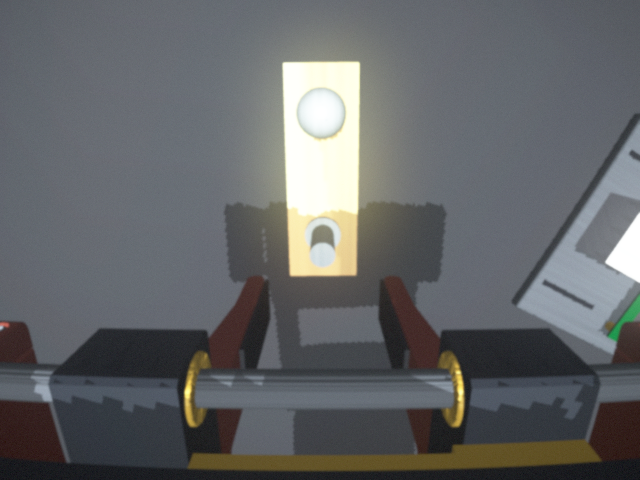

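The pin's top is at (322,255), midway between the fingers. I'll go down the rest of the way and grip.

Emit:
jog_arm --motion '[{"delta_rot": [0, 0, 0], "xyz": [0, 0.0005, 0.03], "gripper": 50}, {"delta_rot": [0, 0, 0], "xyz": [0, 0, 0.03], "gripper": 50}, {"delta_rot": [0, 0, 0], "xyz": [0, 0, 0.03], "gripper": 50}, {"delta_rot": [0, 0, 0], "xyz": [0, 0, 0.013], "gripper": 50}, {"delta_rot": [0, 0, 0], "xyz": [0, 0, 0], "gripper": 40}, {"delta_rot": [0, 0, 0], "xyz": [0, 0, 0], "gripper": 30}, {"delta_rot": [0, 0, 0], "xyz": [0, 0, 0], "gripper": 24}]' --grip_force 20

```text
time: 4.4
ee_pos: [0.497, 0.1802, 0.0633]
ee_rot: [-2.515, 1.879, -0.003]
contact_force: [-0.6, 0.7, 0.3]
grip_width: 0.334
```

Emit:
jog_arm --motion '[{"delta_rot": [0, 0, 0], "xyz": [0, 0, 0], "gripper": 10}, {"delta_rot": [0, 0, 0], "xyz": [0, 0, 0], "gripper": 10}, {"delta_rot": [0, 0, 0], "xyz": [0, 0, 0], "gripper": 10}, {"delta_rot": [0, 0, 0], "xyz": [0, 0, 0], "gripper": 10}, {"delta_rot": [0, 0, 0], "xyz": [0, 0, 0], "gripper": 10}]' --grip_force 45

```text
time: 4.9
ee_pos: [0.4964, 0.18, 0.0627]
ee_rot: [-2.516, 1.879, -0.001]
contact_force: [-1.8, -0.7, 7.9]
grip_width: 0.174
```

Run:
```python
from h import *
print(sense()['ee_pos'],sense()['contact_force'],sense()['moment'],sense()['grip_width']*87.8)
c=snap('wrist','w4');
```

```text
[0.49643895 0.18004037 0.06270315] [-1.83232722 -0.73720067  7.86914772] [-0.11081907  0.16289839  0.03366704] 15.281232029830932
```

View pics/w4.png

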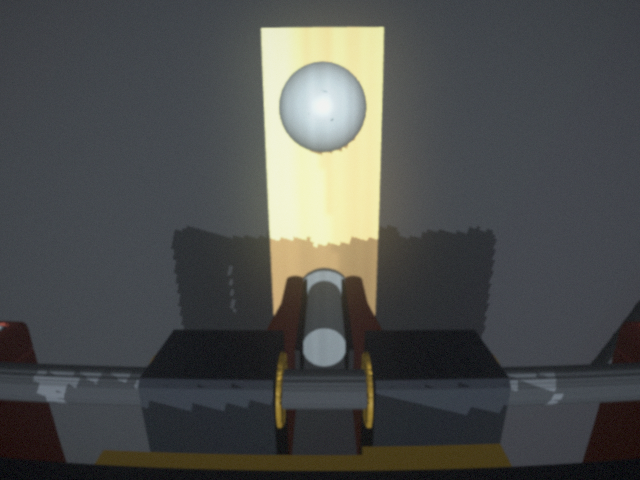

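The pin is gripped: the opening reads 15.3 mm on a 16 mm grip, and the pin's top is at (324,347). I'll lift straight up, measuring the pin's offset in the tool from the same picture.

Emit:
jog_arm --motion '[{"delta_rot": [0, 0, 0], "xyz": [0, 0, -0.01], "gripper": 10}, {"delta_rot": [0, 0, 0], "xyz": [0, 0, -0.02], "gripper": 10}, {"delta_rot": [0, 0, 0], "xyz": [0, 0, -0.03], "gripper": 10}, {"delta_rot": [0, 0, 0], "xyz": [0, 0, -0.03], "gripper": 10}, {"delta_rot": [0, 0, 0], "xyz": [0, 0, -0.01], "gripper": 10}, {"delta_rot": [0, 0, 0], "xyz": [0, 0, 0], "gripper": 10}, {"delta_rot": [0, 0, 0], "xyz": [0, 0, 0], "gripper": 10}]'

```text
time: 5.65
ee_pos: [0.4951, 0.1796, 0.161]
ee_rot: [2.516, -1.879, -0.001]
contact_force: [-0.2, -0.7, -0.8]
grip_width: 0.176
```

Run:
```python
from h import *
c=snap('wrist','w5')
for f in ['w4','w5']:
    c=load(f); X=cloud(c); R=Ro.from_rotvec(c['s']['ee_rot']).as_matrix(); L=(X-c['s']['ee_pos'])@R
    m=np.zeros((480,640),bool); m[325:368,300:348]=1
    m&=(np.abs(L[...,2]+.0153)<.004); P=L[m]; print(f,m.sum(),np.median(P[:,2]),cv2.minEnclosingCircle((P[:,:2]*1000).astype(np.float32)),P.mean(0))
plan([.5586,-.0507,.14])
```

```text
w4 1500 -0.013948325437347498 ((0.6300256848335266, -1.5603108406066895), 12.497091293334961) [ 0.00084541 -0.00038242 -0.01401129]
w5 1490 -0.013917596757386474 ((0.7219388484954834, -1.7371792793273926), 12.529898643493652) [ 0.00086672 -0.00041033 -0.01400138]
t 5.7 pos [0.4948 0.1795 0.1605] F [ 0.16  0.03 -1.12] w 15.6
world d [ 0.0638 -0.2302 -0.0205] tool d [0.2388 0.0042 0.0205] rows@40mm 5.99348120624545
yaw x -73.51 tool z [-2.e-03 -7.e-04 -1.e+00]
rot cmd (turns) [ 0.0003 -0.     -0.    ]
```

View pics/w5.png

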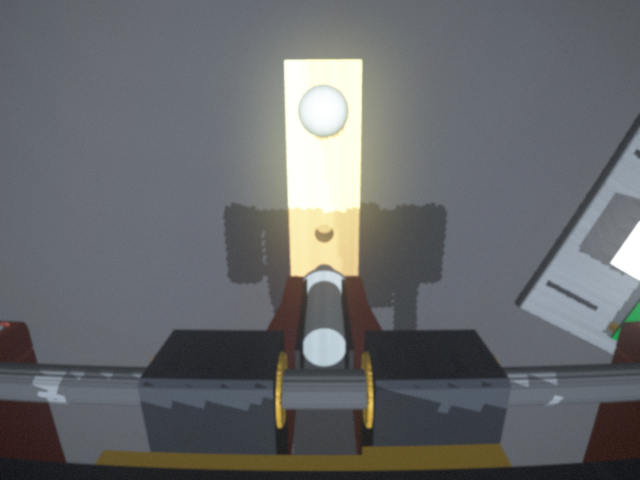

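The empty socket shows at (324,234), clear of the held pin. Seeing the block's hole from the same relative pose will cancel the camera bias, so I'll go over the hole at the matching height.

Emit:
jog_arm --motion '[{"delta_rot": [0, 0, 0], "xyz": [0.0398, 0.0007, -0.005], "gripper": 10}, {"delta_rot": [0, 0, 0], "xyz": [0.0398, 0.0007, -0.005], "gripper": 10}, {"delta_rot": [0, 0, 0], "xyz": [0.0398, 0.0007, -0.005], "gripper": 10}, {"delta_rot": [0, 0, 0], "xyz": [0.0398, 0.0007, -0.005], "gripper": 10}, {"delta_rot": [0, 0, 0], "xyz": [0.0398, 0.0007, 0], "gripper": 10}, {"delta_rot": [0, 0, 0], "xyz": [0.0398, 0.0007, 0], "gripper": 10}, {"delta_rot": [0, 0, 0], "xyz": [0, 0, 0], "gripper": 10}, {"delta_rot": [0, 0, 0], "xyz": [0, 0, 0], "gripper": 10}, {"delta_rot": [0, 0, 0], "xyz": [0, 0, 0], "gripper": 10}]'

```text
time: 6.6
ee_pos: [0.5585, -0.0495, 0.1805]
ee_rot: [2.517, -1.879, -0.004]
contact_force: [-0.6, -0.3, -1.3]
grip_width: 0.18
```

```bash
cat > m.py <<'E'
from h import *
def tl(c,xy,z):
    R=Ro.from_rotvec(c['s']['ee_rot']).as_matrix(); return (R.T@(np.r_[xy,z]-c['s']['ee_pos'])*1000).round(2)
E
python3 - <<'E'
from m import *
c=snap('wrist','w6')
plan([.5586,-.0507,.14])
print(proj(c,[.5586,-.0507,.05]))
for f,u,v,z in [('w5',324,235,.03),('w6',*proj(c,[.5586,-.0507,.05])[0],.05)]:
    c=load(f); r=holefit(c,u,v,z=z); print(f,r[0],r[1],'diam',r[2],'tool',tl(c,r[0],z),tl(c,r[1],z)); cv2.imwrite(f'pics/h_{f}.png',cv2.resize(r[3].clip(0,255).astype(np.uint8),None,fx=4,fy=4))
a=cv2.imread('pics/h_w5.png');b=cv2.imread('pics/h_w6.png')
cv2.imwrite('pics/hh.png',np.hstack([a,b])[:, :800])
E
```

```text
t 6.65 pos [ 0.5587 -0.0492  0.1808] F [-0.41 -0.73 -0.9 ] w 15.6
world d [-0.0001 -0.0015 -0.0408] tool d [0.0014 0.0005 0.0408] rows@40mm 1.0211475761520732
yaw x -73.44 tool z [-1.9e-03  4.0e-04 -1.0e+00]
rot cmd (turns) [0.0003 0.0001 0.    ]
[[324.49077795 235.04042821]]
w5 [0.49469557 0.17865792] [0.49650941 0.17919584] diam 10.652580646234103 tool [  0.79   0.53 130.97] [  0.79  -1.36 130.97]
w6 [ 0.55907794 -0.05056628] [ 0.5591   -0.050575] diam 13.294418539505584 tool [  1.29  -0.54 130.5 ] [  1.31  -0.55 130.5 ]
```

View pics/w6.png

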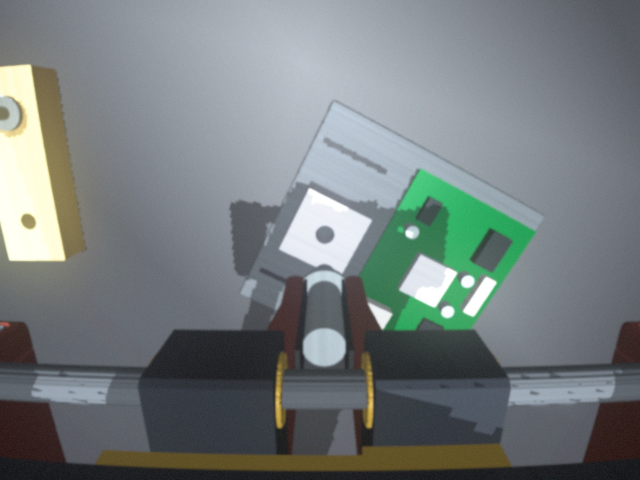

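Run:
```python
import cv2,numpy as np
a=cv2.imread('pics/h_w5.png');b=cv2.imread('pics/h_w6.png')
cv2.imwrite('pics/hh.png',cv2.resize(np.hstack([a,b]),(800,400)))
```

```text
(no output)
```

View pics/hh.png

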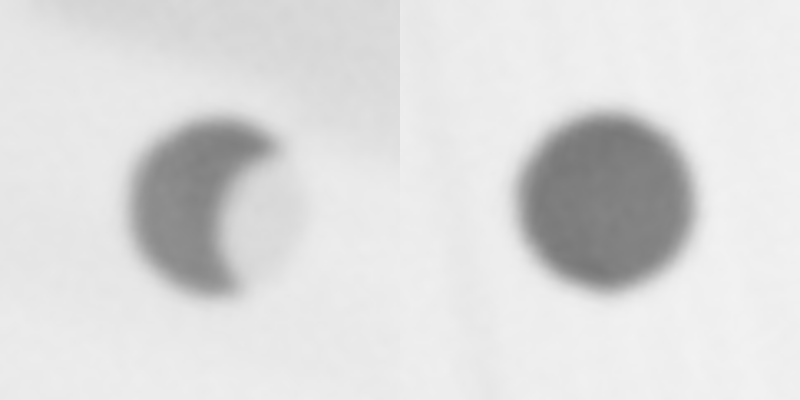

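The block's hole is fully visible at (325,235), and it measures +1.3, -0.5 mm in the tool frame. The pin itself measures about +0.7, 0 with the same camera, so the correction is about +0.7 mm in x. I'll go down to just above the block.

Emit:
jog_arm --motion '[{"delta_rot": [0.0003, 0.0001, 0], "xyz": [0.0006, -0.0002, 0.02], "gripper": 10}, {"delta_rot": [0, 0, 0], "xyz": [0, 0, 0.02], "gripper": 10}, {"delta_rot": [0, 0, 0], "xyz": [0, 0, 0.018], "gripper": 10}, {"delta_rot": [0, 0, 0], "xyz": [0, 0, 0.008], "gripper": 10}, {"delta_rot": [0, 0, 0], "xyz": [0, 0, 0], "gripper": 10}, {"delta_rot": [0, 0, 0], "xyz": [0, 0, 0], "gripper": 10}, {"delta_rot": [0, 0, 0], "xyz": [0, 0, 0], "gripper": 10}]'

```text
time: 7.35
ee_pos: [0.5606, -0.0507, 0.1166]
ee_rot: [-2.516, 1.878, -0.005]
contact_force: [0.3, 0.8, -1.4]
grip_width: 0.176
```

Run:
```python
from m import *
c=snap('wrist','w7')
plan([.5589,-.0499,.105])
cv2.imwrite('pics/w7c.png',cv2.resize(c['color'][200:400,200:450,::-1],None,fx=3,fy=3))
```

```text
t 7.4 pos [ 0.5606 -0.0508  0.1166] F [-0.08 -0.07 -1.18] w 15.0
world d [-0.0017  0.0009 -0.0116] tool d [-0.0014  0.0014  0.0116] rows@40mm 0.29503554833178863
yaw x -73.49 tool z [ 3.7e-03 -2.0e-04 -1.0e+00]
rot cmd (turns) [-0.0006 -0.0002  0.    ]
```

View pics/w7c.png

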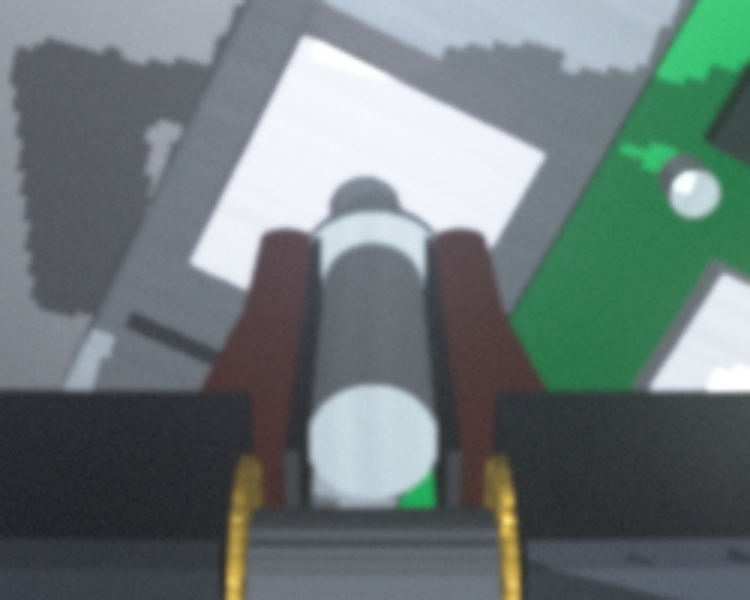

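Run:
```python
from m import *
c=load('w7'); e=atz(c,[(321.2,259.5)],.05)[0]; print(e, tl(c,e[:2],.05))
y=np.array([-.959,-.284]); print('centre',e[:2]+.0067*y)
for f in ['w6','w7']:
    c=load(f); print(c['s']['q'],c['s']['qd'])
print(sense()['q'],sense()['ee_pos'])
```

```text
[ 0.56499214 -0.04881647  0.05      ] [-0.64 -4.49 66.63]
centre [ 0.55856684 -0.05071927]
[-1.09814116e-01  4.14776709e-01  1.81924117e+00  2.84291541e-04
  9.10105950e-01  1.17259602e+00] [ 0.01635225 -0.01010236 -0.00078946 -0.00315817  0.00106881 -0.0024503 ]
[-1.11410507e-01  5.11670004e-01  1.84958299e+00  2.66112327e-04
  7.76781334e-01  1.17096683e+00] [-0.00359758 -0.00274342  0.00013344  0.00185032 -0.00069516 -0.00302103]
[-1.11605549e-01  5.11586315e-01  1.84965385e+00  2.40955931e-04
  7.76649340e-01  1.17094595e+00] [ 0.56063145 -0.05080729  0.1166384 ]
```

Emit:
jog_arm --motion '[{"delta_rot": [-0.0006, -0.0002, 0], "xyz": [-0.0013, 0.0016, 0], "gripper": 10}, {"delta_rot": [0, 0, 0], "xyz": [0, 0, 0], "gripper": 10}, {"delta_rot": [0, 0, 0], "xyz": [0, 0, 0], "gripper": 10}, {"delta_rot": [0, 0, 0], "xyz": [0, 0, 0], "gripper": 10}]'

```text
time: 7.8
ee_pos: [0.5581, -0.0502, 0.1158]
ee_rot: [2.516, -1.879, -0.002]
contact_force: [-0.5, 0.1, -2.2]
grip_width: 0.171
```

Run:
```python
from m import *
c=snap('wrist','w8')
plan([.5589,-.0499,.105])
cv2.imwrite('pics/w8c.png',cv2.resize(c['color'][200:400,200:450,::-1],None,fx=3,fy=3))
```

```text
t 7.85 pos [ 0.5581 -0.0501  0.1157] F [ 0.14 -0.05 -1.21] w 15.3
world d [ 0.0008  0.0002 -0.0107] tool d [ 0.     -0.0009  0.0107] rows@40mm 0.26887463453105226
yaw x -73.51 tool z [-1.9e-03  1.0e-04 -1.0e+00]
rot cmd (turns) [0.0003 0.0001 0.    ]
```

View pics/w8c.png

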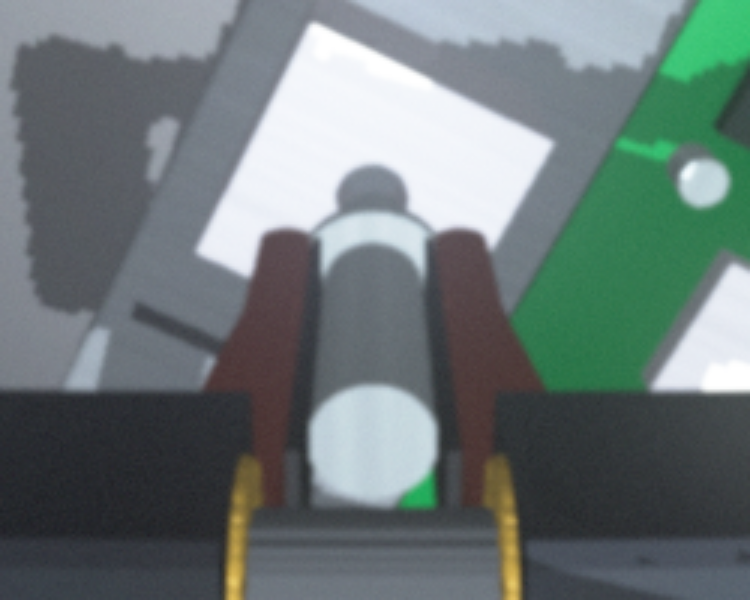

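The hole at crop x≈372 is now lined up with the pin axis at x≈374. I'll check the depth direction with a circle fit to the visible rim.

```bash
cat >> m.py <<'E'
def rim(f,z=.05):
    c=load(f); u0,v0=proj(c,[.5588,-.0505,z])[0]
    g=cv2.cvtColor(c['color'],cv2.COLOR_RGB2GRAY).astype(np.float32)
    s=c['s']; pts=[]
    for a in np.radians(np.arange(-62,63,4)):
        # direction in world: -y tool rotated
        R=Ro.from_rotvec(s['ee_rot']).as_matrix(); d=R@np.array([np.sin(a),-np.cos(a),0])
        ctr=np.r_[.5588,-.0505,z]; rr=np.arange(.003,.012,.0001)
        P=proj(c,ctr+rr[:,None]*d).astype(np.float32)
        w=cv2.remap(g,P[None,:,0],P[None,:,1],cv2.INTER_LINEAR)[0]
        k=np.argmax(np.gradient(cv2.GaussianBlur(w[None],(9,1),2)[0])); 
        if w[-1]-w[:5].mean()>40: pts.append((ctr+rr[k]*d)[:2])
    pts=np.array(pts)
    from scipy.optimize import least_squares
    q=least_squares(lambda p:np.hypot(*(pts-p).T)-.007,[.5588,-.0505],loss='soft_l1',f_scale=.0003)
    return q.x,len(pts),np.sqrt(np.mean(q.fun**2)),tl(c,q.x,z)
E
python3 - <<'E'
from m import *
for f in ['w1','w6','w7','w8']: print(f,rim(f))
E
```

```text
w1 (array([ 0.55823447, -0.05109725]), 11, np.float64(0.00013527341624514888), array([ 1.5000e-01, -3.9480e+01,  1.9953e+02]))
w6 (array([ 0.55867299, -0.0507154 ]), 32, np.float64(0.0001320339225603168), array([ 1.320e+00, -1.100e-01,  1.305e+02]))
w7 (array([ 0.55888335, -0.05065685]), 32, np.float64(9.836585590537321e-05), array([-0.61,  1.89, 66.6 ]))
w8 (array([ 0.55881616, -0.05064406]), 32, np.float64(0.00011967482802943924), array([ 0.7 , -0.64, 65.79]))
```

Run:
```python
from m import *
c=load('w8');s=c['s']
R=Ro.from_rotvec(s['ee_rot']).as_matrix()
zt=s['ee_pos'][2]+.0153
for zz in (zt,zt-.0014):
  for n,u,v in [('l',309,440),('r',438,440),('top',374,383),('bot',374,507),('colfar',374,211)]:
    z=zz if n!='colfar' else zz-.044
    p=atz(c,[(200+u/3-.33,200+v/3-.33)],z)[0]; print(n,tl(c,p[:2],z))
```

```text
l [ -6.82  -0.72 -15.3 ]
r [  8.75  -0.7  -15.31]
top [  1.03  -8.5  -15.32]
bot [  1.02   8.82 -15.29]
colfar [  1.08 -13.1   28.68]
l [ -6.91   0.17 -13.9 ]
r [  8.84   0.18 -13.9 ]
top [  1.03  -7.7  -13.91]
bot [  1.02   9.81 -13.88]
colfar [  1.08 -12.55  30.08]
```

Emit:
jog_arm --motion '[{"delta_rot": [0.0002, 0, 0], "xyz": [-0.0001, -0.0005, 0.003], "gripper": 10}, {"delta_rot": [0, 0, 0], "xyz": [0, 0, 0.003], "gripper": 10}, {"delta_rot": [0, 0, 0], "xyz": [0, 0, 0], "gripper": 10}, {"delta_rot": [0, 0, 0], "xyz": [0, 0, 0], "gripper": 10}]'

```text
time: 8.25
ee_pos: [0.5584, -0.0499, 0.1094]
ee_rot: [2.517, -1.88, -0.002]
contact_force: [-0.4, 0.6, -1.5]
grip_width: 0.171
```

Run:
```python
from m import *
c=snap('wrist','w9'); print(rim('w9'))
plan([.5586,-.0500,.105])
```

```text
(array([ 0.55890285, -0.05067718]), 32, np.float64(0.00011436787137639717), array([ 0.99, -0.33, 59.42]))
t 8.3 pos [ 0.5584 -0.0499  0.1095] F [ 0.11 -0.25 -1.4 ] w 15.4
world d [ 0.0002 -0.0001 -0.0045] tool d [ 0.0002 -0.0001  0.0045] rows@40mm 0.11350400652985998
yaw x -73.51 tool z [-1.1e-03  4.0e-04 -1.0e+00]
rot cmd (turns) [0.0001 0.0001 0.    ]
```

Now within about 0.3 mm of the pin axis. I'll go down gently and watch the force.

Emit:
jog_arm --motion '[{"delta_rot": [0, 0, 0], "xyz": [0.0001, -0.0002, 0.002], "gripper": 10}, {"delta_rot": [0, 0, 0], "xyz": [0, 0, 0.002], "gripper": 10}, {"delta_rot": [0, 0, 0], "xyz": [0, 0, 0.002], "gripper": 10}, {"delta_rot": [0, 0, 0], "xyz": [0, 0, 0], "gripper": 10}, {"delta_rot": [0, 0, 0], "xyz": [0, 0, 0], "gripper": 10}]'

```text
time: 8.8
ee_pos: [0.5587, -0.0499, 0.1036]
ee_rot: [2.517, -1.88, -0.002]
contact_force: [0.5, 0.1, -1.0]
grip_width: 0.176
```

Emit:
jog_arm --motion '[{"delta_rot": [0, 0, 0], "xyz": [0, 0, 0.002], "gripper": 10}, {"delta_rot": [0, 0, 0], "xyz": [0, 0, 0.002], "gripper": 10}, {"delta_rot": [0, 0, 0], "xyz": [0, 0, 0.002], "gripper": 10}, {"delta_rot": [0, 0, 0], "xyz": [0, 0, 0.002], "gripper": 10}, {"delta_rot": [0, 0, 0], "xyz": [0, 0, 0], "gripper": 10}]'

```text
time: 9.3
ee_pos: [0.5585, -0.0499, 0.0953]
ee_rot: [2.517, -1.88, -0.002]
contact_force: [0.6, -0.1, -1.0]
grip_width: 0.172
```

The pin is 11 mm into the hole with no contact force. I'll carry on to the follower.

Emit:
jog_arm --motion '[{"delta_rot": [0, 0, 0], "xyz": [0, 0, 0.002], "gripper": 10}, {"delta_rot": [0, 0, 0], "xyz": [0, 0, 0.002], "gripper": 10}, {"delta_rot": [0, 0, 0], "xyz": [0, 0, 0.002], "gripper": 10}, {"delta_rot": [0, 0, 0], "xyz": [0, 0, 0], "gripper": 10}]' --grip_force 50

```text
time: 9.7
ee_pos: [0.5589, -0.0499, 0.0899]
ee_rot: [2.517, -1.88, -0.001]
contact_force: [0.3, 0.4, 2.2]
grip_width: 0.173
```

Emit:
jog_arm --motion '[{"delta_rot": [0, 0, 0], "xyz": [0, 0, 0.0015], "gripper": 10}, {"delta_rot": [0, 0, 0], "xyz": [0, 0, 0.0015], "gripper": 10}, {"delta_rot": [0, 0, 0], "xyz": [0, 0, 0.0015], "gripper": 10}, {"delta_rot": [0, 0, 0], "xyz": [0, 0, 0], "gripper": 10}]'

```text
time: 10.1
ee_pos: [0.5589, -0.0499, 0.0855]
ee_rot: [-2.517, 1.88, 0.001]
contact_force: [-1.0, -0.1, 4.1]
grip_width: 0.176
```

Emit:
jog_arm --motion '[{"delta_rot": [0, 0, 0], "xyz": [0, 0, 0.001], "gripper": 10}, {"delta_rot": [0, 0, 0], "xyz": [0, 0, 0.001], "gripper": 10}, {"delta_rot": [0, 0, 0], "xyz": [0, 0, 0.001], "gripper": 10}, {"delta_rot": [0, 0, 0], "xyz": [0, 0, 0], "gripper": 10}, {"delta_rot": [0, 0, 0], "xyz": [0, 0, 0], "gripper": 10}]'

```text
time: 10.6
ee_pos: [0.5589, -0.0499, 0.0827]
ee_rot: [-2.517, 1.88, 0.001]
contact_force: [-2.5, -0.1, 6.8]
grip_width: 0.174
```

Run:
```python
from m import *
c=snap('wrist','w10'); plan([.5589,-.0499,.0827])
X=cloud(c); R=Ro.from_rotvec(c['s']['ee_rot']).as_matrix(); L=(X-c['s']['ee_pos'])@R
m=np.zeros((480,640),bool); m[335:360,312:336]=1; print('pin top tool z',np.median(L[m][:,2]))
cv2.imwrite('pics/w10c.png',cv2.resize(c['color'][200:400,200:450,::-1],None,fx=3,fy=3))
```

```text
t 10.65 pos [ 0.5589 -0.0499  0.0827] F [-1.47 -0.69  6.97] w 15.2
world d [-0.  0. -0.] tool d [-0.  0.  0.] rows@40mm 0.0008342314862661823
yaw x -73.51 tool z [-3.e-04  4.e-04 -1.e+00]
rot cmd (turns) [0.     0.0001 0.    ]
pin top tool z nan
```

View pics/w10c.png

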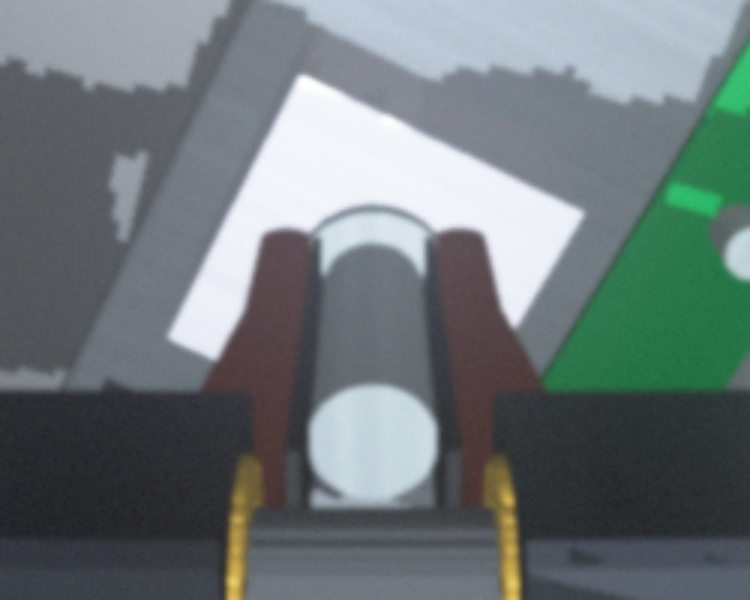

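The collar is close to flat on the block, and there's no slip in the grip because the pin's top hasn't moved in the image. I'll press a little further until the force rises.

Emit:
jog_arm --motion '[{"delta_rot": [0, 0, 0], "xyz": [0, 0, 0.0007], "gripper": 10}, {"delta_rot": [0, 0, 0], "xyz": [0, 0, 0], "gripper": 10}]'

```text
time: 10.85
ee_pos: [0.559, -0.0499, 0.0827]
ee_rot: [-2.517, 1.88, 0.001]
contact_force: [-4.1, -0.0, 14.9]
grip_width: 0.174
```

Emit:
jog_arm --motion '[{"delta_rot": [0, 0, 0], "xyz": [0, 0, 0.0007], "gripper": 10}, {"delta_rot": [0, 0, 0], "xyz": [0, 0, 0], "gripper": 10}]'

```text
time: 11.05
ee_pos: [0.559, -0.0499, 0.0826]
ee_rot: [-2.517, 1.88, 0.0]
contact_force: [-6.9, 0.9, 21.9]
grip_width: 0.172
```

The height has stopped at 82.6 mm while the force climbs to 22 N, so the collar has landed. I'll ease off, open and retreat straight up.

Emit:
jog_arm --motion '[{"delta_rot": [0, 0, 0], "xyz": [0, 0, -0.0014], "gripper": 10}, {"delta_rot": [0, 0, 0], "xyz": [0, 0, 0], "gripper": 20}, {"delta_rot": [0, 0, 0], "xyz": [0, 0, 0], "gripper": 40}, {"delta_rot": [0, 0, 0], "xyz": [0, 0, 0], "gripper": 50}, {"delta_rot": [0, 0, 0], "xyz": [0, 0, 0], "gripper": 50}, {"delta_rot": [0, 0, 0], "xyz": [0, 0, 0], "gripper": 50}]'

```text
time: 11.65
ee_pos: [0.5587, -0.0499, 0.082]
ee_rot: [2.517, -1.88, -0.002]
contact_force: [0.1, 0.1, 0.2]
grip_width: 0.55
```

Emit:
jog_arm --motion '[{"delta_rot": [0, 0, 0], "xyz": [0, 0, -0.01], "gripper": 50}, {"delta_rot": [0, 0, 0], "xyz": [0, 0, -0.03], "gripper": 50}, {"delta_rot": [0, 0, 0], "xyz": [0, 0, -0.04], "gripper": 50}, {"delta_rot": [0, 0, 0], "xyz": [0, 0.02, -0.04], "gripper": 50}, {"delta_rot": [0, 0, 0], "xyz": [0, 0.02, -0.03], "gripper": 50}, {"delta_rot": [0, 0, 0], "xyz": [0, 0, -0.01], "gripper": 50}, {"delta_rot": [0, 0, 0], "xyz": [0, 0, 0], "gripper": 50}]'

```text
time: 12.35
ee_pos: [0.5216, -0.0615, 0.2442]
ee_rot: [-2.515, 1.879, -0.005]
contact_force: [0.6, -0.6, -0.1]
grip_width: 0.565
```

Run:
```python
from m import *
c=snap('wrist','w11'); snap('top','top1'); plan([.5589,-.0499,.0827])
X=cloud(c);z=X[...,2]
d=np.hypot(X[...,0]-.5588,X[...,1]+.0506)
print('block z',np.median(z[(d<.03)&(d>.016)&(z>.04)&(z<.056)]))
m=(d<.02)&(z>.085)&(z<.115); print('top',m.sum(),np.median(z[m]),cv2.minEnclosingCircle((X[m][:,:2]*1000).astype(np.float32)))
m=(d<.0135)&(z>.05)&(z<.062); print('collar',np.median(z[m]),cv2.minEnclosingCircle((X[m][:,:2]*1000).astype(np.float32)))
im=c['color'][:,:,::-1]; t=load('top1')['color'][:,:,::-1]
cv2.imwrite('pics/end.png',np.hstack([cv2.resize(im,(400,300)),cv2.resize(t,(400,300))]))
cv2.imwrite('pics/w11.png',im)
```

```text
t 12.45 pos [ 0.5207 -0.0611  0.2416] F [0.26 0.46 0.1 ] w 50.0
world d [ 0.0382  0.0112 -0.1589] tool d [ 0.0002 -0.04    0.1588] rows@40mm 4.094872580388584
yaw x -73.51 tool z [-1.e-03  6.e-04 -1.e+00]
rot cmd (turns) [0.0001 0.0001 0.    ]
block z 0.04867286146708516
top 405 0.09650155093748672 ((558.851806640625, -50.63474655151367), 8.102453231811523)
collar 0.05271475089850365 ((558.6490478515625, -50.74295425415039), 12.891545295715332)
```

View pics/w11.png

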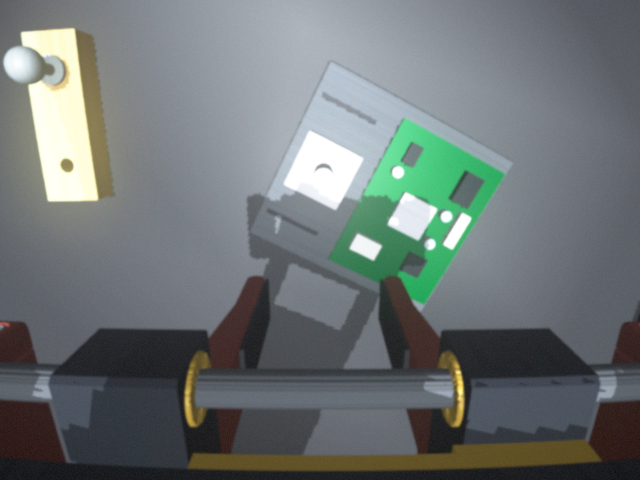

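View pics/top1.png

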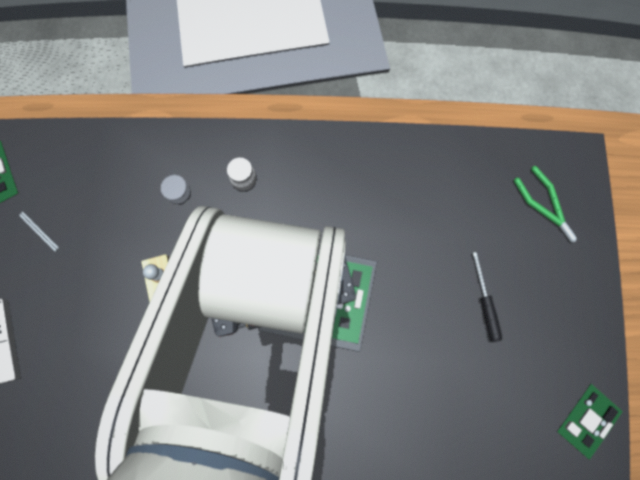

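The pin stands in the block at about (323,170). Its collar top is 4.0 mm above the block (the collar is 4 mm thick) and its top is 47.8 mm above (48 nominal). The knob, jar, spool and screwdriver are where they were, so I'll hand in.

```bash
python3 -c "
from bench import *
print(hand_in())"
```

```text
the job is handed in; nothing more can be done
None
```

The plain pin is seated in the locator block's hole and released, and the job was handed in at about 12.5 s. The hand-in gave no verdict.

- **How it went:** I gripped the pin, lifted it from the stand and lined it up with the hole using the wrist camera. It went in without touching. I then pressed it past the follower until the height stopped changing at 22 N, which is more than the 15 N you called plenty but well under the limits.
- **Seating:** The final wrist image puts the collar's top 4.0 mm above the block (nominal 4) and the pin's top 47.8 mm above it (nominal 48). The two centres agree within about 0.3 mm, so the pin is upright.
- **Other items:** The ball-knob pin is still in its socket, and the jar, spool and screwdriver look unmoved. I saw no sign of contact with the board, and nothing was touching the gripper at the end.
- **Disagreements:** The cameras' readings of the hole differed by up to about 1.6 mm. I relied on the wrist camera, measuring pin and hole the same way so its error cancelled. The final top view was partly blocked by the arm, so the check on the pin comes from the wrist camera only.

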